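Collapse the telescopic camera arm and park its carriage under the light bar

ROBOT

A 6-joint arm with a two-finger parallel gripper is mounted at the origin on the work surface. World frame = base frame: x ahead of the robot, y to its left, z up, the work surface at z = 0. Lengths are in m, angles in degrees, forces in N, time in s.
With the tool pointing down it reaches from about 0.275 to 1 m from the base axis. Payload 8.4 kg.
Tool frame: the origin (TCP) lies between the finger pads; the fingertips stand 19 mm ahead of it and the grasp point (between the pads) is the TCP; z points along the fingers, y is the line along which they close (so a half turn about z gives the same grasp; the last joint's range is limited). The gripper opens to 85 mm and grips with 20 to 120 N. Pads are 22 mm wide; open, the fingers measure 114 mm over their backs; the gripper's body (76 mm by 85 mm) begins 54 mm behind the grasp point. The pads swing forward as they close: fully open they stand 13 mm farther back than shut.
Start: joints at [-65.627, 20.225, 93.587, -0, 66.188, -0.138], TCP at [0.259, -0.569, 0.25] pointing down, gripper open.
Joint ranges: [-150.9, 150.9], [-52.94, 120.26], [3.33, 152.33], [-74.26, 254.26], [0, 154.13], [-172.89, 172.89]. Speed limits (degrees/s): [127.2, 127.2, 159.86, 180, 180, 180].

INTERFACE

Orientations are given as [roll, pitch, yaw] about the fixed x, y, z axes, in that order (R = Rz(yaw) Ry(pitch) Rx(roll)).
In Python, from plant import read_state, get_image, camera_params, finish_job, cut_out gives the robot as it stands. The module is installed in compiled form; this text tells all that it offers.
- The arm moves only by the tool play_rows, never from a script. Its argument "plan" is a list of rows, each an object with "slide": the shift along the tool's x, y, z in m, a list of three; "twist": the turn, a rotation vector about the tool's x, y, z in rad, a list of three; "jaw": the opening, from -1 (shut) to 1 (fully open), so that 0 is half open. In form: [{"slide": [x, y, z], "twist": [wx, wy, wz], "jaw": jaw}, ...]. A call has 1 to 12 rows; each row is the pose to reach, as a shift and turn from the pose commanded when the call began, along the tool's axes at that moment; what a row does not reach only later rows make up. A row lasts 1/10 s, in which the tool goes at most 50 mm and 8.59 degrees, less where a joint would pass 70% of its speed; a pose out of reach is approached as far as the arm can. A call with a gripper value outside its range is refused whole. The fingers move at their own pace and stop on an object; the grip force is fixed at half the most. Time passes only in rows, so rows that repeat a pose let the fingers close. It gives the time, the measured TCP pose, the force, the opening and the grip force at its end, in the units of the state.
- read_state(): the state, without advancing time (a new reading comes with each control period).
- get_image(name): name is "side" or "top"; returns the picture (480x640x3 uint8, red, green, blue); there is no depth.
- camera_params(name): a dict with "vertical_fov" (degrees; the focal length in pixels is half the picture's height over the tangent of half this angle, whatever the lens; pixels are square), "cx", "cy" (the principal point, pixels), "rvec" (rotation vector, rad) and "tvec" (3), from world to camera coordinates, as OpenCV has them. Camera axes: x right, y down, z forward; pixel columns grow to the right and rows downward; lengths in m; the calibration is good to about 2 mm. A picture is of the moment at which its call begins. camera_params takes no time and is no camera call.
- finish_job(): hands the job in; it is judged then, once.
Trained networks look in the newest picture that a camera, given by its name, has taken for a name from the list of things; names that differ only in an ending like _2 or _b are one class to them, and where a whole thing is asked for, a point or a joint stands for the part that bears it (a point fixed in the world has none). Each returns a list of dicts, best first, with "confidence" (0 to 1); they miss things now and then, are a little off and sometimes report something else, mostly with a low value. They report only what shows in the picture. A call takes as long as a camera call.
- cut_out(thing, camera): "pixels" (480x640 bool, what is visible of it) and "box" ([centre column, centre row, width, height] in pixels, round what is visible of it).
The state is a dict: "time": time; "joint_positions": joint angles; "qvel": joint speeds; "effort": joint torques, N m; "eef_pos": TCP position; "tool_rot": TCP orientation; "ft_force": force on the tool from outside, world axes, zero at the start; "torque": the same for the moment, N m; "finger_gap": finger opening in m; "grasp_force": force on a finger pad.
Only numpy, scipy, OpenCV 4.12 (cv2) and the standard library are available. Lean on these libraries where they do the work, as an engineer would, in place of code of your own. Each camera call takes 0.05 s, during which the arm holds its last target. There are 200 camera calls.

TASK

The shoot is over, so put the camera arm away: press the leaning telescopic arm fully home, innermost tube first and then the middle tube, then slide its carriage all the way in under the light bar until it stops. Do not bump the light bar or disturb the things lying around, and let go of everything at the end.

Things in the scene. Friction and masses are not known exactly. Their poses are not given: they have to be found in the camera images.
- plate_top (a point): centre of the flat outer face of the camera plate (black rubber disc, red band, 48 mm across, 12 mm thick) on the arm's free end; press it with closed fingertips. z points along the arm, out of the plate; the arm leans 35 degrees from vertical towards the push-plate side (roughly world -y, the robot's right). y is level, across the station. With both tubes home this face is about 143 mm above the table
- inner (a joint): how far the steel inner tube (18 mm, carries the camera plate) is drawn out of the middle tube, m: 0 = fully home; starts 0.05 to 0.08. Pressing the plate along the arm moves it at about 3 N, before the middle tube; it stays where it is left
- middle (a joint): how far the aluminium middle tube (27 mm, orange collar) is drawn out of the black outer tube (36 mm, fixed to the carriage), m: 0 = fully home; starts 0.05 to 0.07. It moves at about 7 N, by pressing on once the inner tube is home; stays where it is left
- carriage (a joint): how far the carriage (grey plate 215 x 110 mm on two rails) is out, m: 0 = fully in against its stop, 0.09 = fully out; starts 0.075 to 0.09. It moves at about 9 N and stays where it is left
- push_face (a point): centre of the outer face of the carriage's upright orange push plate (100 mm wide, 10 mm thick, from 14 to 85 mm above the table; this point is 60 mm up). x points level into the station, the way the carriage slides in; y along the plate, z up. 80 mm in front of it is free but for the rails (12 mm high) and, while extended, the arm's camera plate high above
- bar_edge (a point): middle of the lower edge, on the push-plate side, of the fixed black light bar (310 mm long across the station, 80 deep, 24 thick, underside 280 mm above the table) on two thin posts 280 mm apart. Axes as push_face. With the arm home and the carriage still out the camera plate lies about under this edge: no room for an upright tool
- lightbar: the light bar itself, fixed; origin at the centre of its underside. Same axes as push_face
- ring_a: turned wooden napkin ring, lying flat, 50 mm outside, 36 mm inside, 22 mm high; origin at the centre of its underside. A bystander: leave it alone
- ring_b: turned wooden napkin ring, lying flat, 50 mm outside, 36 mm inside, 22 mm high; origin at the centre of its underside. A bystander: leave it alone
- ring_c: turned wooden napkin ring, lying flat, 50 mm outside, 36 mm inside, 22 mm high; origin at the centre of its underside. A bystander: leave it alone
- ring_d: turned wooden napkin ring, lying flat, 50 mm outside, 36 mm inside, 22 mm high; origin at the centre of its underside. A bystander: leave it alone
- plaque: round carved red lacquer plaque lying flat, 130 mm across, 16 mm high; origin at the centre of its underside. A bystander: leave it alone
- lacquer_box: small round dark lacquer box with closed lid, 74 mm across, 41 mm high; origin at the centre of its underside. A bystander: leave it alone
- ruler: wooden ruler lying flat, 300 x 34 x 6 mm along its x; origin at the centre of its underside. A bystander: leave it alone

How it is judged:
By the outcome, as a careful person would: the job done as asked, in the order asked, and still so for the second after the job is handed in, with the robot touching nothing.
It also fails if it takes over 45 s, if anything falls off the work surface, if the arm or the gripper's body presses on something with over 40 N, if the wrist force passes 120 N, or if a joint passes its speed limit or range.

## Working session

There is one attempt and no reset: what is moved stays moved. The work goes in short steps, Python scripts to look and compute and a tool call to move; the robot and the scene stay as the last step left them, time stands still between calls to the robot, and variables do not carry over. Pictures are saved under pics/ and viewed, at most 10 in all, crops included, and the job is handed in when it is done.

Besides the shell and the picture viewer there is one more tool, called after ">>>" as name([rows], argument=value, ...), one row to a line, values as JSON. play_rows: Moves the arm, as the interface text tells. Its arguments: {"type":"object","properties":{"plan":{"type":"array"}},"required":["plan"]}

```bash
mkdir -p pics
cat > h.py <<'E'
import numpy as np, cv2
from plant import *
def cam(n):
    p=camera_params(n); f=240/np.tan(np.radians(p["vertical_fov"])/2)
    K=np.array([[f,0,p["cx"]],[0,f,p["cy"]],[0,0,1]]); R=cv2.Rodrigues(np.array(p["rvec"],float))[0]
    return K,R,np.array(p["tvec"],float)
def proj(n,X):
    K,R,t=cam(n); c=(np.atleast_2d(X)@R.T+t)@K.T; return c[:,:2]/c[:,2:]
def ray(n,uv):
    K,R,t=cam(n); d=R.T@np.linalg.solve(K,[uv[0],uv[1],1]); return -R.T@t,d/np.linalg.norm(d)
def atz(n,uv,z):
    o,d=ray(n,uv); return o+d*(z-o[2])/d[2]
def tri(a,b):
    (o,d),(p,e)=ray("side",a),ray("top",b); s=np.linalg.lstsq(np.c_[d,-e],p-o,rcond=None)[0]
    x,y=o+d*s[0],p+e*s[1]; return (x+y)/2,np.linalg.norm(x-y)
E
python3 - <<'E'
from h import *
print(read_state())
for n in("side","top"):
    im=get_image(n); cv2.imwrite(f"pics/{n}0.png",im[...,::-1])
    K,R,t=cam(n); print(n,K[0,0],-R.T@t,R[2])
    for th in("plate_top","inner","middle","push_face","carriage","lightbar","ring_a","plaque","lacquer_box","ruler"):
        for r in cut_out(th,n):
            if r["confidence"]>.3:
                m=r["pixels"]; print(th,round(r["confidence"],2),np.round(r["box"],1),m.sum(),np.round(atz(n,r["box"][:2],.02)[:2],3))
E
```

```text
{'time': 0.0, 'joint_positions': array([-6.56261457e+01,  2.02627840e+01,  9.36299449e+01,  1.33455651e-03,
        6.61872268e+01, -1.36171176e-01]), 'qvel': array([-0.02816652, -0.05958441, -0.00768422, -0.08697058,  0.02422566,
       -0.06537432]), 'effort': array([ 2.03945478e-03, -6.05245256e+01, -3.42065656e+01,  9.13294434e-05,
        9.36351833e-03, -1.45862185e-05]), 'eef_pos': array([ 0.25911468, -0.5682573 ,  0.24955193]), 'tool_rot': array([-1.79920047e+02, -1.41021415e-03,  2.45094848e+01]), 'ft_force': array([-0.11187516,  0.14727248,  0.15877164]), 'torque': array([ 0.0692847 ,  0.04320076, -0.02055151]), 'grasp_force': 0.0, 'finger_gap': 0.08543034163091623}
side 474.3192741381595 [ 0.26132273 -0.62774356  0.92726867] [ 0.30986768  0.58178104 -0.75200588]
plate_top 0.62 [292.9 225.9  29.1  24.6] 513 [0.581 0.16 ]
plate_top 0.49 [362.2 441.3  26.1  31.6] 397 [ 0.459 -0.394]
inner 0.95 [290.9 226.1  25.4  22.2] 520 [0.576 0.162]
inner 0.49 [280.8 171.5 157.   52.8] 5139 [0.643 0.373]
middle 0.55 [293.8 227.5  26.   27.6] 503 [0.58  0.154]
push_face 0.61 [291.7 257.6  
[... 714 characters left out ...]
e_top 0.96 [300.6 283.1  38.2  28. ] 737 [ 0.491 -0.017]
inner 0.82 [303.7 283.9  42.6  29.5] 735 [ 0.489 -0.023]
middle 0.57 [243.7 266.6  94.6 184. ] 9009 [0.526 0.106]
push_face 0.63 [292.3 274.4  71.4  69.1] 2903 [0.509 0.001]
carriage 0.65 [294.9 274.1  63.2  65. ] 2863 [ 0.51  -0.004]
lightbar 0.87 [243.1 265.6  93.1 184.1] 8763 [0.529 0.107]
ring_a 0.84 [475.9 297.7  21.8  27. ] 321 [ 0.458 -0.393]
ring_a 0.81 [285.1 332.1  22.9  24.8] 218 [0.386 0.017]
ring_a 0.6 [202.2 298.9  16.   21.9] 145 [0.457 0.195]
plaque 0.74 [424.9 246.1  62.9  60.5] 2774 [ 0.569 -0.285]
lacquer_box 0.95 [439.9 320.2  35.9  37.3] 1058 [ 0.41  -0.315]
ruler 0.64 [397.4 184.2 137.2  14.9] 2141 [ 0.704 -0.227]
```

View pics/side0.png

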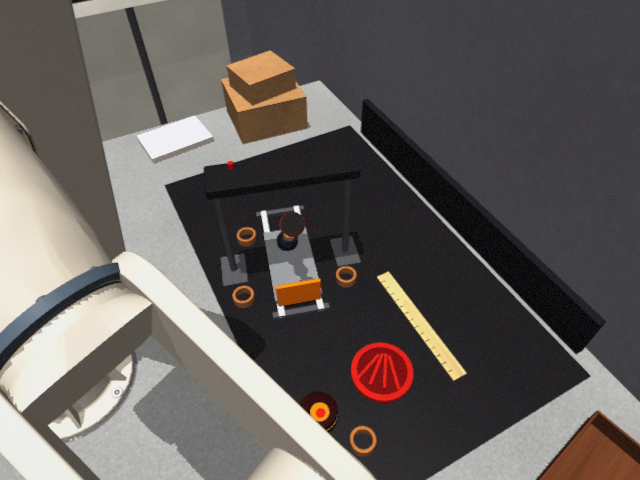

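View pics/top0.png

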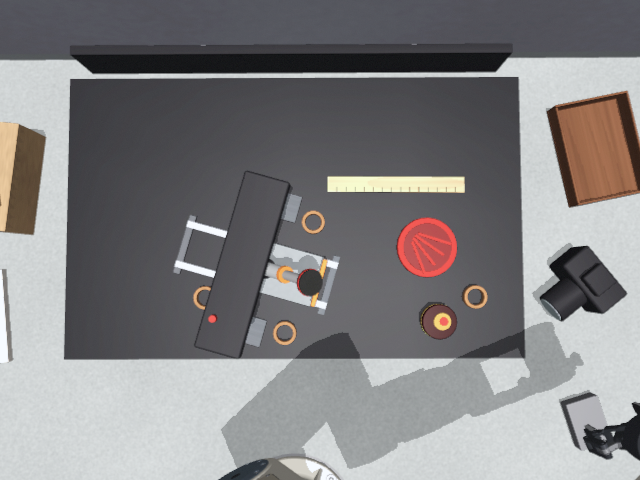

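The side view shows the disc at about (292,224), the orange push plate at (298,292) and the light bar at (282,175). In the top view the disc is at (310,282), the push plate's top edge runs (324,260)-(314,305), and the bar spans (245,172)-(240,357). Next I'll look at enlarged crops.

Run:
```python
from h import *
a=cv2.imread("pics/side0.png")[200:320,230:350]; b=cv2.imread("pics/top0.png")[240:320,260:340]
cv2.imwrite("pics/crop.png",np.hstack([cv2.resize(a,(400,400),interpolation=2),cv2.resize(b,(400,400),interpolation=2)]))
for n in("side","top"):
    get_image(n); r=cut_out("lightbar",n)[0]
    m=r["pixels"].astype(np.uint8); c=max(cv2.findContours(m,0,2)[0],key=cv2.contourArea)
    q=cv2.boxPoints(cv2.minAreaRect(c)); print(n,q.round(1).tolist())
    if n=="top":
        W=np.array([atz(n,p,.304)[:2] for p in q]); print(W.round(4).tolist(), W.mean(0)); 
        for i in range(4):
            d=W[(i+1)%4]-W[i]; print(np.linalg.norm(d).round(4),np.degrees(np.arctan2(d[1],d[0])).round(2))
```

```text
side [[201.10000610351562, 164.89999389648438], [355.29998779296875, 142.60000610351562], [360.3999938964844, 177.60000610351562], [206.10000610351562, 199.89999389648438]]
top [[193.39999389648438, 346.3999938964844], [244.6999969482422, 169.1999969482422], [291.70001220703125, 182.8000030517578], [240.39999389648438, 360.0]]
[[0.3912, 0.1493], [0.6887, 0.0652], [0.6653, -0.0144], [0.3686, 0.0709]] [0.52845869 0.0677388 ]
0.3092 -15.79
0.083 -106.43
0.3087 163.96
0.0816 73.91
```

View pics/crop.png

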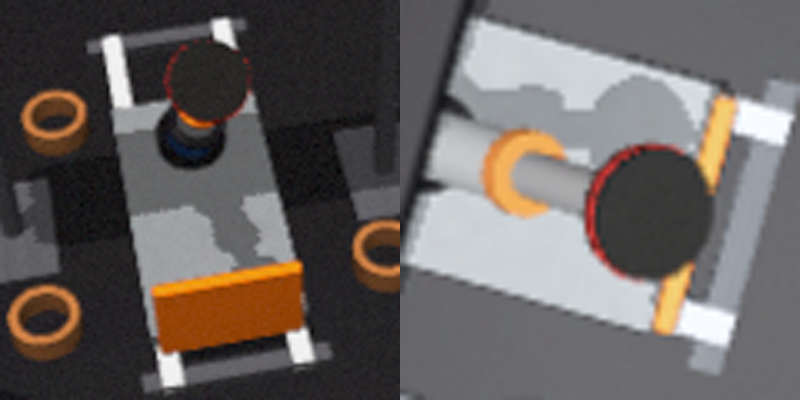

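The crop shows the disc face centred at about (292.4,223.7) in the side view and (310.4,281.8) in the top view. The push plate's outer top corners are about (275.7,288.3)-(320.4,278.7) in the side view and (327,259)-(315,306.3) in the top view. The arm leans toward the push plate.

Run:
```python
from h import *
P,e=tri((292.35,223.65),(310.4,281.8)); print("plate",P,e)
psi=np.radians(74.1); xs=np.array([np.cos(psi),np.sin(psi)]); ys=np.array([-xs[1],xs[0]])
bar=np.array([.5285,.0677])
S=lambda p:(np.dot(p[:2]-bar,xs),np.dot(p[:2]-bar,ys))
print("plate S",S(P))
sd=lambda u,v:(230+(u+.5)*.3-.5,200+(v+.5)*.3-.5); tp=lambda u,v:(260+(u-400+.5)/5-.5,240+(v+.5)/5-.5)
for nm,n,uv,z in [("top-r","top",tp(737,97),.085),("top-l","top",tp(677,333),.085),("side-r-top","side",sd(302,270),.085),("side-l-top","side",sd(153,293),.085),("side r bot","side",sd(304,325),.014),("side l bot","side",sd(163,353),.014)]:
    X=atz(n,uv,z); print(nm,X.round(4),np.round(S(X),4))
# lightbar side check
for s in(-1,1):
  for q in (-.04,.04):
    for z in(.28,.304):
      X=np.r_[bar+q*xs+s*.155*ys,z]; print(s,q,z,proj("side",X).round(1),proj("top",X).round(1))
```

```text
plate [ 0.49711871 -0.04458447  0.26239328] 0.0004927223316188474
plate S (np.float64(-0.11658580453468408), np.float64(-0.0005806775904778794))
top-r [ 0.5408 -0.0737  0.085 ] [-0.1326 -0.0506]
top-l [ 0.4448 -0.0489  0.085 ] [-0.1351  0.0486]
side-r-top [ 0.5399 -0.0733  0.085 ] [-0.1325 -0.0496]
side-l-top [ 0.4458 -0.0438  0.085 ] [-0.1299  0.049 ]
side r bot [ 0.5427 -0.0691  0.014 ] [-0.1277 -0.0511]
side l bot [ 0.4468 -0.0439  0.014 ] [-0.1297  0.048 ]
-1 -0.04 0.28 [[360.4 179.3]] [[291.8 184.1]]
-1 -0.04 0.304 [[361.  170.3]] [[291. 182.]]
-1 0.04 0.28 [[350.8 155.1]] [[247.5 171.7]]
-1 0.04 0.304 [[351.2 146.1]] [[245.6 169.3]]
1 -0.04 0.28 [[206.9 202. ]] [[242. 358.]]
1 -0.04 0.304 [[204.5 193. ]] [[239.9 360.1]]
1 0.04 0.28 [[205.  175.5]] [[197.  345.1]]
1 0.04 0.304 [[202.7 166.5]] [[193.8 346.9]]
```

```bash
cat >> h.py <<'E'
from scipy.spatial.transform import Rotation as Ro
psi=np.radians(74.1); xs=np.array([np.cos(psi),np.sin(psi),0]); ys=np.array([-xs[1],xs[0],0]); ez=np.array([0,0,1.])
bar=np.array([.5285,.0677,0]); P0=np.array([.4971,-.0446,.2624])
ax=-np.sin(np.radians(35))*xs+np.cos(np.radians(35))*ez
def tool(deg):
    t=np.radians(deg); z=np.sin(t)*xs-np.cos(t)*ez; y=-ys; return np.c_[np.cross(y,z),y,z]
def move(tip,deg):
    """slide, twist taking the fingertips to tip with the given tilt"""
    s=read_state(); R0=Ro.from_euler("xyz",s["tool_rot"],degrees=True).as_matrix(); R=tool(deg)
    tcp=tip-.019*R[:,2]; print("tcp",tcp.round(4),"slide",(R0.T@(tcp-s["eef_pos"])).round(4),"twist",Ro.from_matrix(R0.T@R).as_rotvec().round(4))
    tp=s["eef_pos"]+.019*R0[:,2]; print("tip now, rel bar",((tp-bar)@np.c_[xs,ys,ez]).round(4),"rel plate0 along arm",((tp-P0)@ax).round(4),"F arm",(s["ft_force"]@ax).round(2),s["ft_force"].round(2),"t",s["time"],"q",s["joint_positions"].round(1))
E
python3 -c "
from h import *
move(P0+.06*ax,40)"
```

```text
tcp [ 0.4843 -0.0894  0.3261] slide [ 0.4036 -0.3427 -0.0758] twist [ 0.3018  0.6533 -0.8292]
tip now, rel bar [-0.6858  0.0846  0.2313] rel plate0 along arm 0.301 F arm -0.34 [ 0.22 -0.05 -0.41] t 1.3 q [-65.6  20.2  93.6   0.   66.2  -0.1]
```

>>> play_rows([
  {"slide": [0.2,-0.17,-0.08],"twist": [0.15,0.33,-0.41],"jaw": -1},
  {"slide": [0.2,-0.17,-0.08],"twist": [0.15,0.33,-0.41],"jaw": -1},
  {"slide": [0.2,-0.17,-0.08],"twist": [0.15,0.33,-0.41],"jaw": -1},
  {"slide": [0.2,-0.17,-0.08],"twist": [0.15,0.33,-0.41],"jaw": -1},
  {"slide": [0.2,-0.17,-0.08],"twist": [0.15,0.33,-0.41],"jaw": -1},
  {"slide": [0.4036,-0.3427,-0.0758],"twist": [0.3018,0.6533,-0.8292],"jaw": -1},
  {"slide": [0.4036,-0.3427,-0.0758],"twist": [0.3018,0.6533,-0.8292],"jaw": -1},
  {"slide": [0.4036,-0.3427,-0.0758],"twist": [0.3018,0.6533,-0.8292],"jaw": -1},
  {"slide": [0.4036,-0.3427,-0.0758],"twist": [0.3018,0.6533,-0.8292],"jaw": -1},
  {"slide": [0.4036,-0.3427,-0.0758],"twist": [0.3018,0.6533,-0.8292],"jaw": -1},
  {"slide": [0.4036,-0.3427,-0.0758],"twist": [0.3018,0.6533,-0.8292],"jaw": -1},
  {"slide": [0.4036,-0.3427,-0.0758],"twist": [0.3018,0.6533,-0.8292],"jaw": -1},
])

```text
time: 2.5
eef_pos: [0.485, -0.0858, 0.3264]
tool_rot: [180.0, -40.1, 74.3]
ft_force: [-0.5, -0.2, 0.3]
finger_gap: 0.0001
grasp_force: 0.0
```

```bash
python3 -c "
from h import *
move(P0+.06*ax,40)
for n in('side','top'): cv2.imwrite(f'pics/{n}1.png',get_image(n)[...,::-1])
a=cv2.imread('pics/side1.png')[120:360,180:440]; b=cv2.imread('pics/top1.png')[150:390,180:440]
cv2.imwrite('pics/c1.png',cv2.resize(np.hstack([a,b]),None,fx=1.5,fy=1.5))"
```

```text
tcp [ 0.4843 -0.0894  0.3261] slide [-0.003   0.0003 -0.0022] twist [-0.0024 -0.0011  0.003 ]
tip now, rel bar [-1.473e-01 -2.000e-04  3.118e-01] rel plate0 along arm 0.0581 F arm 0.44 [-0.49 -0.2   0.31] t 2.5 q [-33.9  10.4 106.8  38.4  80.1 -31. ]
```

View pics/c1.png

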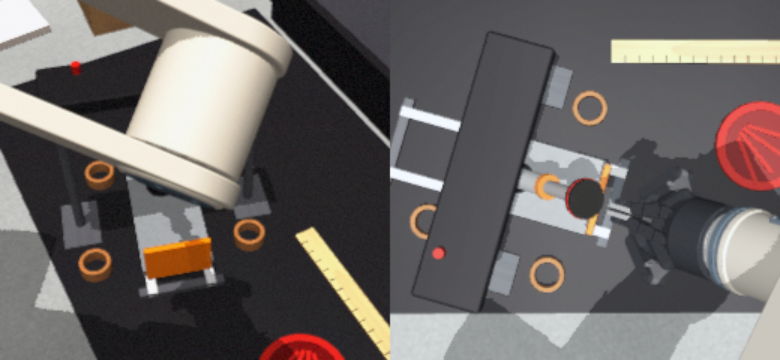

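The fingers are in line with the plate: in the top crop the disc is at (585,198) and the fingers at (620,210). The bar is clear, so I'll press along the arm.

>>> play_rows([
  {"slide": [-0.0017,0,0.02],"twist": [0,0,0],"jaw": -1},
  {"slide": [-0.0035,0,0.04],"twist": [0,0,0],"jaw": -1},
  {"slide": [-0.0044,0,0.05],"twist": [0,0,0],"jaw": -1},
  {"slide": [-0.0052,0,0.06],"twist": [0,0,0],"jaw": -1},
  {"slide": [-0.0061,0,0.07],"twist": [0,0,0],"jaw": -1},
  {"slide": [-0.007,0,0.08],"twist": [0,0,0],"jaw": -1},
  {"slide": [-0.0074,0,0.085],"twist": [0,0,0],"jaw": -1},
  {"slide": [-0.0074,0,0.085],"twist": [0,0,0],"jaw": -1},
])

```text
time: 3.4
eef_pos: [0.4977, -0.0419, 0.2558]
tool_rot: [-179.9, -40.0, 74.1]
ft_force: [0.7, 0.3, 0.6]
finger_gap: -0.0002
grasp_force: 0.0
```

```bash
python3 -c "
from h import *
move(P0-.025*ax,40)"
```

```text
tcp [ 0.4977 -0.0426  0.2565] slide [-0.      0.0001 -0.0009] twist [-0.0007 -0.0004 -0.0002]
tip now, rel bar [-0.1016 -0.0004  0.2412] rel plate0 along arm -0.0259 F arm 0.16 [0.69 0.35 0.56] t 3.4 q [-28.9  14.3 112.2  41.7  70.3 -33.6]
```

```bash
python3 -c "
from h import *
for n in('side','top'): cv2.imwrite(f'pics/{n}2.png',get_image(n)[...,::-1])
a=cv2.imread('pics/side2.png')[180:320,230:370]; b=cv2.imread('pics/top2.png')[220:340,240:360]
cv2.imwrite('pics/c2.png',np.hstack([cv2.resize(a,(400,400)),cv2.resize(b,(400,400))]))"
```

```text
(no output)
```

View pics/c2.png

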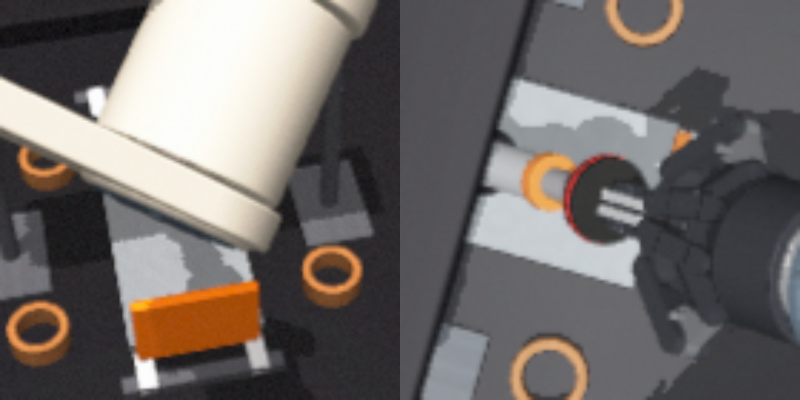

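The disc has moved to about (301.5,279.4) in the top view with the fingertips on it, so the inner tube is sliding. I'll press on.

>>> play_rows([
  {"slide": [-0.0009,0,0.01],"twist": [0,0,0],"jaw": -1},
  {"slide": [-0.0017,0,0.02],"twist": [0,0,0],"jaw": -1},
  {"slide": [-0.0026,0,0.03],"twist": [0,0,0],"jaw": -1},
  {"slide": [-0.0035,0,0.04],"twist": [0,0,0],"jaw": -1},
  {"slide": [-0.0044,0,0.05],"twist": [0,0,0],"jaw": -1},
  {"slide": [-0.0052,0,0.06],"twist": [0,0,0],"jaw": -1},
  {"slide": [-0.0061,0,0.07],"twist": [0,0,0],"jaw": -1},
  {"slide": [-0.007,0,0.08],"twist": [0,0,0],"jaw": -1},
])

```text
time: 4.3
eef_pos: [0.5108, 0.0023, 0.19]
tool_rot: [180.0, -40.0, 74.1]
ft_force: [1.0, -2.0, 6.5]
finger_gap: -0.0
grasp_force: 3.2
```

```bash
python3 -c "
from h import *
move(P0-.1057*ax,40)"
```

```text
tcp [0.5104 0.002  0.1904] slide [-0.0001 -0.0003 -0.0006] twist [0.0005 0.     0.0003]
tip now, rel bar [-0.0555 -0.0009  0.1754] rel plate0 along arm -0.1063 F arm 6.21 [ 0.96 -1.95  6.45] t 4.3 q [-23.7  19.3 115.9  46.6  61.2 -37.2]
```

>>> play_rows([
  {"slide": [-0.0009,0,0.01],"twist": [0,0,0],"jaw": -1},
  {"slide": [-0.0017,0,0.02],"twist": [0,0,0],"jaw": -1},
  {"slide": [-0.0022,0,0.025],"twist": [0,0,0],"jaw": -1},
  {"slide": [-0.0026,0,0.03],"twist": [0,0,0],"jaw": -1},
  {"slide": [-0.0028,0,0.032],"twist": [0,0,0],"jaw": -1},
  {"slide": [-0.003,0,0.034],"twist": [0,0,0],"jaw": -1},
])

```text
time: 4.9
eef_pos: [0.5161, 0.0209, 0.1623]
tool_rot: [180.0, -40.0, 74.1]
ft_force: [1.0, -2.1, 5.7]
finger_gap: 0.0001
grasp_force: 3.0
```

>>> play_rows([
  {"slide": [-0.0001,0,0.001],"twist": [0,0,0],"jaw": -1},
  {"slide": [-0.0002,0,0.002],"twist": [0,0,0],"jaw": -1},
])

```text
time: 5.1
eef_pos: [0.5164, 0.022, 0.1608]
tool_rot: [180.0, -40.0, 74.1]
ft_force: [0.7, -3.3, 5.3]
finger_gap: -0.0002
grasp_force: 3.0
```

```bash
python3 -c "
from h import *
move(P0-.1457*ax,40)"
```

```text
tcp [0.5166 0.024  0.1576] slide [-0.0005 -0.0003  0.0037] twist [ 0.0004 -0.0001  0.0002]
tip now, rel bar [-0.0351 -0.0009  0.1462] rel plate0 along arm -0.1419 F arm 6.05 [ 0.69 -3.27  5.31] t 5.1 q [-21.4  22.  117.1  49.4  57.4 -39.3]
```

Still sliding at about 6 N, so I'll creep in 1 mm steps.

>>> play_rows([
  {"slide": [-0.0001,0,0.001],"twist": [0,0,0],"jaw": -1},
  {"slide": [-0.0002,0,0.002],"twist": [0,0,0],"jaw": -1},
])

```text
time: 5.3
eef_pos: [0.5167, 0.0231, 0.1591]
tool_rot: [180.0, -40.0, 74.1]
ft_force: [1.1, -2.0, 6.7]
finger_gap: 0.0001
grasp_force: 3.0
```

>>> play_rows([
  {"slide": [-0.0001,0,0.001],"twist": [0,0,0],"jaw": -1},
  {"slide": [-0.0001,0,0.001],"twist": [0,0,0],"jaw": -1},
])

```text
time: 5.5
eef_pos: [0.5168, 0.0237, 0.1582]
tool_rot: [180.0, -40.0, 74.1]
ft_force: [2.3, -1.4, 4.6]
finger_gap: -0.0003
grasp_force: 2.1
```

>>> play_rows([
  {"slide": [-0.0001,0,0.001],"twist": [0,0,0],"jaw": -1},
  {"slide": [-0.0001,0,0.001],"twist": [0,0,0],"jaw": -1},
])

```text
time: 5.7
eef_pos: [0.5171, 0.024, 0.1579]
tool_rot: [179.9, -40.0, 74.1]
ft_force: [-1.3, -5.5, 10.5]
finger_gap: -0.0002
grasp_force: 5.8
```

>>> play_rows([
  {"slide": [0,0,0.0002],"twist": [0,0,0],"jaw": -1},
  {"slide": [0,0,0.0002],"twist": [0,0,0],"jaw": -1},
])

```text
time: 5.9
eef_pos: [0.5171, 0.024, 0.1579]
tool_rot: [179.9, -40.0, 74.2]
ft_force: [-2.5, -5.1, 12.2]
finger_gap: 0.0
grasp_force: 6.9
```

```bash
python3 -c "
from h import *
move(P0-.1457*ax,40)"
```

```text
tcp [0.5166 0.024  0.1576] slide [-0.0003 -0.0005  0.0001] twist [ 0.0008 -0.0004  0.0007]
tip now, rel bar [-0.0329 -0.0011  0.1433] rel plate0 along arm -0.1456 F arm 13.23 [-2.47 -5.12 12.23] t 5.9 q [-21.1  22.3 117.2  49.8  57.  -39.6]
```

The arm is home: force has risen to 13 N with no movement and the face is at 0.143 m. I'll back off along the arm and go round to the front of the push plate.

>>> play_rows([
  {"slide": [0.0009,0,-0.01],"twist": [0,0,0],"jaw": -1},
  {"slide": [0.0035,0,-0.04],"twist": [0,0,0],"jaw": -1},
  {"slide": [0.007,0,-0.08],"twist": [0,0,0],"jaw": -1},
  {"slide": [0.0105,0,-0.12],"twist": [0,0,0],"jaw": -1},
  {"slide": [0.013,0,-0.15],"twist": [0,0,0],"jaw": -1},
  {"slide": [-0.01,0,-0.19],"twist": [0,0,0],"jaw": -1},
  {"slide": [-0.03,0,-0.2],"twist": [0,0,0],"jaw": -1},
  {"slide": [-0.03,0,-0.2],"twist": [0,0,0],"jaw": -1},
])

```text
time: 6.7
eef_pos: [0.4745, -0.1237, 0.2908]
tool_rot: [-180.0, -39.9, 74.0]
ft_force: [-0.5, -0.4, -0.6]
finger_gap: 0.0001
grasp_force: 0.0
```

Run:
```python
from h import *
move(bar-.18*xs+.055*ez,50)
for n in("side","top"):
    cv2.imwrite(f"pics/{n}3.png",get_image(n)[...,::-1])
a=cv2.imread('pics/side3.png')[180:320,230:370]; b=cv2.imread('pics/top3.png')[220:340,240:360]
cv2.imwrite('pics/c3.png',np.hstack([cv2.resize(a,(400,400)),cv2.resize(b,(400,400))]))
```

```text
tcp [ 0.4752 -0.1194  0.0672] slide [-0.1401 -0.0004  0.1743] twist [ 0.0012  0.1759 -0.0018]
tip now, rel bar [-0.1867 -0.0005  0.2762] rel plate0 along arm 0.0516 F arm -0.18 [-0.54 -0.35 -0.57] t 6.7 q [-37.9  13.8 107.4  37.3  78.9 -36.1]
```

View pics/c3.png

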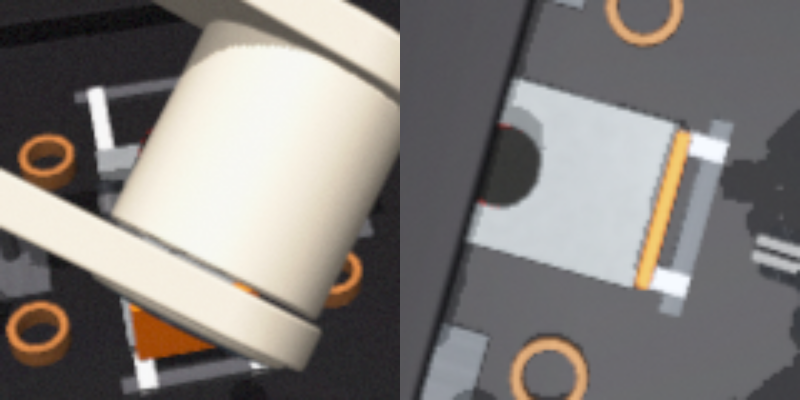

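The disc is tucked under the bar edge at crop (505,165), and the push plate at crop (663,210) has not moved. I'll descend in front of it.

>>> play_rows([
  {"slide": [-0.07,0,0.087],"twist": [0,0.1759,0],"jaw": -1},
  {"slide": [-0.07,0,0.087],"twist": [0,0.1759,0],"jaw": -1},
  {"slide": [-0.07,0,0.087],"twist": [0,0.1759,0],"jaw": -1},
  {"slide": [-0.1401,0,0.1743],"twist": [0,0.1759,0],"jaw": -1},
  {"slide": [-0.1401,0,0.1743],"twist": [0,0.1759,0],"jaw": -1},
  {"slide": [-0.1401,0,0.1743],"twist": [0,0.1759,0],"jaw": -1},
  {"slide": [-0.1401,0,0.1743],"twist": [0,0.1759,0],"jaw": -1},
])

```text
time: 7.5
eef_pos: [0.4765, -0.116, 0.0679]
tool_rot: [-179.8, -50.2, 74.0]
ft_force: [-0.0, 0.5, 1.2]
finger_gap: -0.0001
grasp_force: 0.0
```

Run:
```python
from h import *
move(bar-.14*xs+.055*ez,50)
move(bar-.06*xs+.055*ez,50)
```

```text
tcp [ 0.4862 -0.0809  0.0672] slide [ 0.0227 -0.0002  0.0283] twist [-0.0025 -0.003  -0.0015]
tip now, rel bar [-0.1763 -0.0002  0.0557] rel plate0 along arm -0.1351 F arm 0.72 [-0.01  0.46  1.19] t 7.5 q [-41.1  38.8 112.5  49.3  66.2 -61.5]
tcp [ 0.5081 -0.004   0.0672] slide [ 0.074  -0.0002  0.0898] twist [-0.0025 -0.003  -0.0015]
tip now, rel bar [-0.1763 -0.0002  0.0557] rel plate0 along arm -0.1351 F arm 0.72 [-0.01  0.46  1.19] t 7.5 q [-41.1  38.8 112.5  49.3  66.2 -61.5]
```

>>> play_rows([
  {"slide": [0.0129,0,0.0153],"twist": [0,0,0],"jaw": -1},
  {"slide": [0.0257,0,0.0306],"twist": [0,0,0],"jaw": -1},
  {"slide": [0.0321,0,0.0383],"twist": [0,0,0],"jaw": -1},
  {"slide": [0.0386,0,0.046],"twist": [0,0,0],"jaw": -1},
  {"slide": [0.045,0,0.0536],"twist": [0,0,0],"jaw": -1},
  {"slide": [0.0514,0,0.0613],"twist": [0,0,0],"jaw": -1},
  {"slide": [0.0579,0,0.0689],"twist": [0,0,0],"jaw": -1},
  {"slide": [0.0643,0,0.0766],"twist": [0,0,0],"jaw": -1},
  {"slide": [0.0707,0,0.0843],"twist": [0,0,0],"jaw": -1},
  {"slide": [0.0739,0,0.0881],"twist": [0,0,0],"jaw": -1},
])

```text
time: 8.5
eef_pos: [0.5097, -0.007, 0.0708]
tool_rot: [179.6, -50.0, 74.4]
ft_force: [-4.6, -10.0, 3.9]
finger_gap: -0.0001
grasp_force: 4.7
```

>>> play_rows([
  {"slide": [0.0019,0,0.0023],"twist": [0,0,0],"jaw": -1},
  {"slide": [0.0032,0,0.0038],"twist": [0,0,0],"jaw": -1},
])

```text
time: 8.7
eef_pos: [0.511, -0.0025, 0.0708]
tool_rot: [179.6, -50.0, 74.4]
ft_force: [-4.0, -8.7, 2.6]
finger_gap: -0.0001
grasp_force: 4.6
```

Run:
```python
from h import *
move(bar-.05*xs+.055*ez,50)
```

```text
tcp [0.5108 0.0056 0.0672] slide [ 0.0023 -0.0024  0.0082] twist [ 0.0029 -0.0006  0.0038]
tip now, rel bar [-0.0578 -0.0025  0.0586] rel plate0 along arm -0.2007 F arm 7.54 [-3.99 -8.72  2.58] t 8.7 q [-28.7  36.8 117.3  60.   59.7 -60.8]
```

Sliding at about 9.5 N. I'll continue in small steps until it stops.

>>> play_rows([
  {"slide": [0.0013,0,0.0015],"twist": [0,0,0],"jaw": -1},
  {"slide": [0.0026,0,0.0031],"twist": [0,0,0],"jaw": -1},
])

```text
time: 8.9
eef_pos: [0.512, 0.0004, 0.0706]
tool_rot: [179.5, -49.9, 74.5]
ft_force: [-18.7, -34.7, 17.9]
finger_gap: 0.0
grasp_force: 19.5
```

>>> play_rows([
  {"slide": [0.0013,0,0.0015],"twist": [0,0,0],"jaw": -1},
  {"slide": [0.0026,0,0.0031],"twist": [0,0,0],"jaw": -1},
])

```text
time: 9.1
eef_pos: [0.5125, 0.0009, 0.0705]
tool_rot: [179.3, -49.6, 74.7]
ft_force: [-41.1, -73.9, 36.5]
finger_gap: 0.0002
grasp_force: 40.8
```

>>> play_rows([
  {"slide": [0.0006,0,0.0008],"twist": [0,0,0],"jaw": -1},
  {"slide": [0.0013,0,0.0015],"twist": [0,0,0],"jaw": -1},
])

```text
time: 9.3
eef_pos: [0.5126, 0.001, 0.0704]
tool_rot: [179.2, -49.5, 74.7]
ft_force: [-46.7, -81.3, 39.7]
finger_gap: -0.0001
grasp_force: 45.5
```

The stop is firmly reached. Backing off straight out.

>>> play_rows([
  {"slide": [-0.0045,0,-0.0054],"twist": [0,0,0],"jaw": -1},
  {"slide": [-0.009,0,-0.0107],"twist": [0,0,0],"jaw": -1},
  {"slide": [-0.025,0,-0.03],"twist": [0,0,0],"jaw": -1},
  {"slide": [-0.05,0,-0.06],"twist": [0,0,0],"jaw": -1},
  {"slide": [-0.05,0,-0.1],"twist": [0,0,0],"jaw": -1},
  {"slide": [-0.05,0,-0.14],"twist": [0,0,0],"jaw": -1},
  {"slide": [-0.05,0,-0.18],"twist": [0,0,0],"jaw": -1},
  {"slide": [-0.05,0,-0.22],"twist": [0,0,0],"jaw": -1},
  {"slide": [-0.05,0,-0.25],"twist": [0,0,0],"jaw": -1},
  {"slide": [-0.05,0,-0.25],"twist": [0,0,0],"jaw": -1},
])

```text
time: 10.3
eef_pos: [0.4518, -0.2105, 0.1939]
tool_rot: [179.5, -49.9, 74.4]
ft_force: [-0.6, 0.2, -0.6]
finger_gap: -0.0
grasp_force: 0.0
```

Run:
```python
from h import *
move(bar-.3*xs+.3*ez,50)
for n in("side","top"): cv2.imwrite(f"pics/{n}4.png",get_image(n)[...,::-1])
a=cv2.imread('pics/side4.png')[100:480,180:480]; b=cv2.imread('pics/top4.png')[110:490,160:500]
b=b[:380]; h=min(len(a),len(b)); cv2.imwrite('pics/c4.png',np.hstack([cv2.resize(a[:h],None,fx=1.2,fy=1.2),cv2.resize(b[:h],None,fx=1.2,fy=1.2)]))
```

```text
tcp [ 0.4423 -0.2348  0.3122] slide [ 0.0737 -0.0017 -0.0962] twist [0.0049 0.0024 0.0033]
tip now, rel bar [-0.274  -0.0026  0.1817] rel plate0 along arm 0.0242 F arm -0.45 [-0.63  0.18 -0.55] t 10.3 q [-49.7  29.2 105.2  40.2  81.4 -53.3]
```

View pics/c4.png

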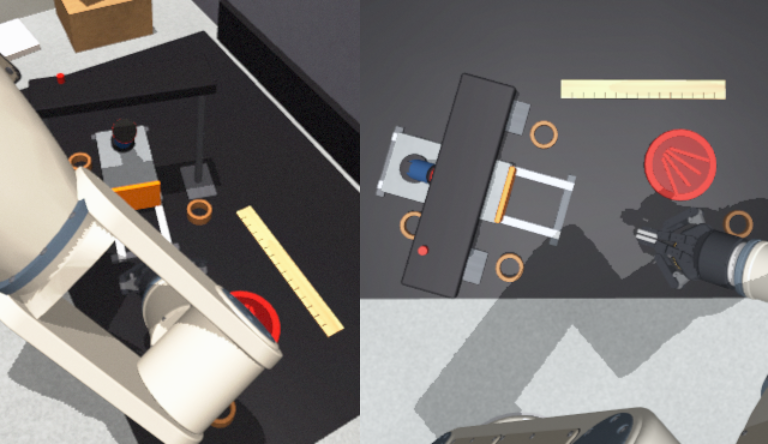

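The carriage is fully in, with the orange plate at crop (505,195) by the bar. The arm is tucked under the bar, the visible bystanders have not moved, and the gripper is clear. The lacquer box is hidden under the wrist in this view, but the wrist passed well above it. Handing in.

```bash
python3 -c "
from plant import finish_job
print(finish_job())"
```

```text
the job is handed in; nothing more can be done
None
```

I pressed the inner tube home, then the middle tube, slid the carriage in to its stop, backed the gripper clear and handed the job in; wrist force reached about 100 N at the stop, and the lacquer box was hidden under the wrist in the last picture.

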